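Hang the front guard on the culture-dish rack

TASK

Pick up the loose wire front guard and hang it on the front of the culture-dish rack, with its side wings towards the dishes: feel both hollow uprights onto the rack's two pins, then press the guard fully home on the rail past the spring balls and let go. Never force it, and leave the dishes and the specimen tubes undisturbed.

Things in the scene. Friction and masses are not known exactly. Their poses are not given: they have to be found in the camera images.
- rack: Culture-dish rack, fixed. Origin on the bench under its middle; x from the open front to the back, y left, z up. Dark base plate 186 x 262 mm (x, y), top at 10 mm; 150 mm high wire fences at the back and along the rear half of both sides (x from 8 to 80 mm). Across the front lies the blue pin rail. Pushing the guard against it with more than 40 N bends it.
- rail_stop (a point): Point of the rack at x -62, y 0, z 18 mm: where the middle of the rail's top would be if pushed back to its stop. The blue rail (26 x 262 mm, square to the rack, held by two black thumb screws 8 mm high at y +80, -80) adjusts along rack x to the dish size; it is clamped somewhere 4 to 17 mm in front of this (towards rack -x). No pose shows where: look, or feel for the pins.
- stop_left (a point): Point of the rack at x -62, y +115, z 18 mm: where the foot of the left pin would be with the rail at its stop; the pin really stands 4 to 17 mm in front of it, both pins alike. The brass pins are 9 mm thick and rise 32 mm above the rail (tips 50 mm above the bench), the last 1.5 mm tapering to 7.4 mm.
- stop_right (a point): As stop_left, for the right pin (y -115). In each pin, 16 mm above the rail, a spring-loaded ball stands out 1.7 mm along y, away from the rack's middle, against the upright's bush: set on the pins, the guard stops on the balls, 18 mm short of home, and needs about 5 to 10 N of push besides its weight to pass them; then it moves easily and snaps home (a pull of about 7 N) on the rail.
- guard: Loose front guard, about 0.4 kg: steel wire panel 256 mm wide (y), 173 mm high, standing upright on the bench. Origin at its bottom, midway between the uprights; y left, z up, x towards the two wire wings that reach 53 mm back from the uprights. Lowest cross rail 52 mm up. Hung home, its axes are parallel to the rack's and its bottom is on the rail, 18 mm above the bench.
- guard_grip (a point): Centre of the guard's blue plastic grip, a block 18 mm thick (guard x), 70 mm long (guard y), 30 mm high; 158 mm above the guard's origin. Pinch it across its 18 mm from above.
- tube_left (a point): Centre of the open bottom end of the guard's left upright (guard y +115 mm, x 0, z 0): a round tube 17 mm outside, ending in a white nylon bush 26 mm outside, 13 mm high, with an 11 mm bore; hollow 42 mm deep (wider above the bush), to slip over a pin.
- tube_right (a point): The same on the guard's right upright (guard y -115 mm).
- stack_a: Taped stack of five culture dishes, 92 mm across, 70 mm high, standing on the rack's base plate on the left. Origin under its centre. Leave alone.
- stack_b: Taped stack of four culture dishes, 92 mm across, 56 mm high, standing on the rack's base plate on the right. Origin under its centre. Leave alone.
- dish: A single closed culture dish, 92 mm across, 14 mm high, lying on the bench near the robot. Origin under its centre. Leave alone.
- tube_rack: Specimen tube rack, 75 x 160 mm, 100 mm high with its capped tubes, standing on the bench. Origin under its centre. Leave alone.

How it is judged:
By the outcome, as a careful person would: the job done as asked, in the order asked, and still so for the second after the job is handed in, with the robot touching nothing.
It also fails if it takes over 64 s, if anything falls off the work surface, if the arm or the gripper's body presses on something with over 40 N, if the wrist force passes 120 N, or if a joint passes its speed limit or range.

ROBOT

A 6-joint arm with a two-finger parallel gripper is mounted at the origin on the work surface. World frame = base frame: x ahead of the robot, y to its left, z up, the work surface at z = 0. Lengths are in m, angles in rad, forces in N, time in s.
With the tool pointing down it reaches from about 0.325 to 0.925 m from the base axis. Payload 3.1 kg.
Tool frame: the origin (TCP) lies at the centre of the arm's flange, where the gripper is bolted on; the fingertips stand 173 mm ahead of it and the grasp point (between the pads) lies 155 mm ahead of it; z points along the fingers, y is the line along which they close (so a half turn about z gives the same grasp; the last joint's range is limited). The gripper opens to 85 mm and grips with 20 to 120 N. Pads are 22 mm wide; open, the fingers measure 114 mm over their backs; the gripper's body (76 mm by 85 mm) begins 54 mm behind the grasp point. The pads swing forward as they close: fully open they stand 13 mm farther back than shut.
Start: joints at [-1.324, 0.217, 1.613, -0, 1.311, -0.112], TCP at [0.219, -0.585, 0.405] pointing down, gripper open.
Joint ranges: [-2.75, 2.75], [-0.78, 2.1], [0.31, 2.55], [-1.13, 4.27], [0.13, 2.63], [-2.58, 2.58]. Speed limits (rad/s): [2.79, 2.79, 3.14, 3.14, 3.14, 3.14].

INTERFACE

Orientations are given as a unit quaternion [w, x, y, z].
In Python, from rig import r, vision gives the robot as it stands. The module is installed in compiled form; this text tells all that it offers.
- The arm moves only by the tool drive_tool, never from a script. Its argument "steps" is a list of rows, each an object with "delta_pos": the shift along the tool's x, y, z in shares of 0.75 m (1.0 is 0.75 m), a list of three; "twist": the turn about the tool's z in normalised numbers (1 is pi rad); "claw": the finger opening in mm, from 0 to 85.4. In form: [{"delta_pos": [x, y, z], "twist": twist, "claw": claw}, ...]. A call has 1 to 10 rows; each row is the pose to reach, as a shift and turn from the pose commanded when the call began, along the tool's axes at that moment; what a row does not reach only later rows make up. A row lasts 1/12 s, in which the tool goes at most 41.7 mm and 7.16 degrees, less where a joint would pass 70% of its speed; a pose out of reach is approached as far as the arm can. A call with a gripper value outside its range is refused whole. The fingers move at their own pace and stop on an object; "newtons" is the grip in N (left out, the last holds). Time passes only in rows, so rows that repeat a pose let the fingers close. It gives the time, the measured TCP pose, the force, the opening and the grip force at its end, in the units of the state.
- r.get_obs(): the state, without advancing time (a new reading comes with each control period).
- vision.capture(name): name is "scene" or "top" or "wrist"; returns a dict with "image" (384x512x3 uint8, red, green, blue), "z_map" (384x512 float32, m along the optical axis (not along the pixel's ray), 0 where there is no reading), "fx", "fy", "cx", "cy" (pixels), "extrinsics" (4x4, takes a point from world to camera coordinates). Camera axes: x right, y down, z forward; pixel columns grow to the right and rows downward; lengths in m; the calibration is good to about 2 mm. A picture is of the moment at which its call begins.
- r.hand_in(): hands the job in; it is judged then, once.
The state is a dict: "t": time; "qpos": joint angles; "joint_vel": joint speeds; "joint_efforts": joint torques, N m; "eef_pos": TCP position; "tool_rot": TCP orientation; "contact_force": force on the tool from outside, world axes, zero at the start; "torque": the same for the moment, N m; "gripper_width": opening from 0.0 (shut) to 1.0 (fully open); "grip_force": force on a finger pad.
Only numpy, scipy, OpenCV 4.12 (cv2) and the standard library are available. Lean on these libraries where they do the work, as an engineer would, in place of code of your own. Each camera call takes 0.05 s, during which the arm holds its last target. There are 200 camera calls.

## Working session

There is one attempt and no reset: what is moved stays moved. The work goes in short steps, Python scripts to look and compute and a tool call to move; the robot and the scene stay as the last step left them, time stands still between calls to the robot, and variables do not carry over. Pictures are saved under pics/ and viewed, at most 10 in all, crops included, and the job is handed in when it is done.

Besides the shell and the picture viewer there is one more tool, called after "Call:" in YAML: its name, and indented under it one key for each argument. drive_tool: Moves the arm, as the interface text tells. Its arguments: {"type":"object","properties":{"steps":{"type":"array","items":{"type":"object","properties":{"delta_pos":{"type":"array","items":{"type":"number"}},"twist":{"type":"number"},"claw":{"type":"number"}}}},"newtons":{"type":"number"}},"required":["steps"]}

```bash
mkdir -p pics; cat > h.py <<'E'
import numpy as np, cv2
from rig import r, vision
def cap(n):
    c=vision.capture(n); c['T']=np.linalg.inv(np.array(c['extrinsics'])); return c
def cloud(c):
    z=c['z_map']; v,u=np.mgrid[:384,:512]
    p=np.stack([(u-c['cx'])/c['fx']*z,(v-c['cy'])/c['fy']*z,z],-1)
    return p@c['T'][:3,:3].T+c['T'][:3,3]
def ray(c,u,v,z):
    d=c['T'][:3,:3]@np.array([(u-c['cx'])/c['fx'],(v-c['cy'])/c['fy'],1]); o=c['T'][:3,3]
    return o+d*(z-o[2])/d[2]
def proj(c,p):
    q=np.array(c['extrinsics'])@np.append(p,1); return c['fx']*q[0]/q[2]+c['cx'],c['fy']*q[1]/q[2]+c['cy']
E
python3 - <<'E'
from h import *
o=r.get_obs(); print(o)
for n in ['scene','top']:
    c=cap(n); np.savez('%s.npz'%n,**c); print(n,c['T'].round(3).tolist(),c['fx'],c['cx'],c['cy'])
    cv2.imwrite('pics/%s0.png'%n,cv2.resize(c['image'][...,::-1],(768,576),interpolation=cv2.INTER_CUBIC))
E
```

```text
{'t': 0.0, 'qpos': array([-1.32420156e+00,  2.17795079e-01,  1.61493911e+00,  1.13260006e-05,
        1.31129091e+00, -1.12238809e-01]), 'joint_vel': array([ 0.00067081, -0.00016675, -0.00162691, -0.0008513 , -0.00211382,
        0.00060471]), 'joint_efforts': array([ 8.88876057e-04, -3.96840692e+01, -3.03855550e+01, -3.34283087e-06,
        9.73137561e-03, -3.98787179e-06]), 'eef_pos': array([ 0.21939022, -0.58480223,  0.40333978]), 'tool_rot': array([-1.21384462e-03,  9.83947470e-01,  1.78454186e-01, -7.61825318e-05]), 'contact_force': array([ 0.56024478, -0.18702435,  0.11330309]), 'torque': array([-0.00740458, -0.01239219, -0.02216697]), 'grip_force': 0.0, 'gripper_width': 0.9964108908234808}
scene [[-0.571, 0.569, -0.592, 1.044], [0.821, 0.385, -0.422, 0.322], [-0.012, -0.727, -0.686, 0.716], [0.0, 0.0, 0.0, 1.0]] 364.9321373745919 256.4285363311388 192.8951718946526
top [[0.014, -0.995, 0.103, 0.357], [-1.0, -0.013, 0.018, -0.073], [-0.017, -0.103, -0.995, 1.616], [0.0, 0.0, 0.0, 1.0]] 497.60222648307786 253.16180781961705 195.9480571020215
```

View pics/scene0.png

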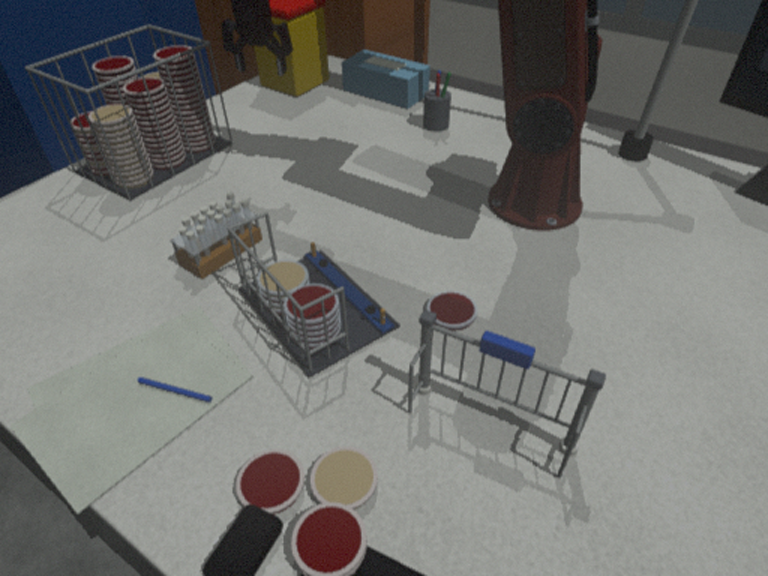

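View pics/top0.png

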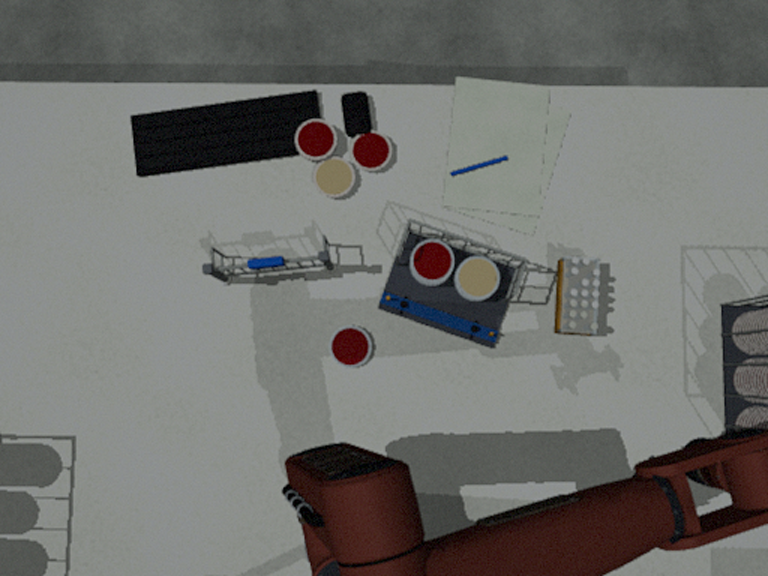

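The scene view shows the guard standing at about (510,390) and the rack at (320,310). In the top view the guard's grip is at (267,263), the blue rail runs from (388,298) to (498,338), the loose dish is at (351,346) and the tube rack at (583,297). The wings point towards +x, up in the image.

```bash
python3 - <<'E'
from h import *
for n in ['top','scene']:
    c=dict(np.load(n+'.npz')); P=cloud(c); im=c['image']; hsv=cv2.cvtColor(im,cv2.COLOR_RGB2HSV)
    m=cv2.inRange(hsv,(105,110,50),(125,255,255)); 
    m=((m>0)&(P[...,2]<0.3)&(abs(P[...,1])<0.45)&(P[...,0]>.3)).astype(np.uint8)
    k,l,s,ce=cv2.connectedComponentsWithStats(m)
    for i in range(1,k):
        if s[i,4]>40:
            q=P[l==i]; b=cv2.minAreaRect(np.argwhere(l==i)[:,::-1].astype(np.float32))
            print(n,'blue',s[i],ce[i].round(1),np.median(q,0).round(4),np.percentile(q[:,2],[5,95]).round(3))
            zt=.173 if np.median(q[:,2])>.1 else .018
            g=q[abs(q[:,2]-zt)<.008]
            if len(g)>20:
                (cx,cy),sz,a=cv2.minAreaRect((g[:,:2]*1000).astype(np.float32)); print('  rect mm',cx,cy,sz,a,len(g),g[:,2].mean())
    br=cv2.inRange(hsv,(10,110,60),(30,255,255)); br=((br>0)&(P[...,2]<0.08)&(P[...,0]>.3)).astype(np.uint8)
    k,l,s,ce=cv2.connectedComponentsWithStats(br)
    for i in range(1,k):
        if s[i,4]>2: print(n,'brass',s[i],ce[i].round(1),np.median(P[l==i],0).round(4), ray(c,*ce[i],.04).round(4))
t=dict(np.load('top.npz'))['image'][...,::-1]; s=dict(np.load('scene.npz'))['image'][...,::-1]
a=cv2.resize(t[135:240,245:350],(400,400),interpolation=cv2.INTER_CUBIC); b=cv2.resize(s[150:250,190:290],(400,400),interpolation=cv2.INTER_CUBIC)
cv2.imwrite('pics/crop1.png',np.hstack([a,b]))
E
```

```text
top blue [300 104  38  13  99] [318.6 110.3] [ 0.81  -0.254  0.013] [0.003 0.019]
  rect mm 810.1473388671875 -256.4617919921875 (8.410035133361816, 124.08075714111328) 17.07754135131836 75 0.014450252710707844
top blue [165 171  24   8 150] [176.5 174.6] [0.5663 0.18   0.1721] [0.16  0.178]
  rect mm 568.05517578125 179.3152313232422 (17.49384307861328, 69.25656127929688) 5.375641345977783 136 0.1726731832689385
top blue [253 194  79  34 622] [292.2 210.9] [ 0.4761 -0.1699  0.0176] [0.009 0.024]
  rect mm 476.3441162109375 -171.455078125 (259.3724365234375, 28.30077362060547) 71.3126220703125 565 0.01784554363316469
top brass [370 173   5  48 133] [372.3 196.8] [ 0.5232 -0.4258  0.0299] [ 0.5226 -0.4229  0.04  ]
top brass [258 197   2   3   5] [258.4 198.2] [ 0.513  -0.0604  0.0501] [ 0.5135 -0.0616  0.04  ]
top brass [326 222   3   2   6] [327.  222.5] [ 0.4391 -0.2785  0.0422] [ 0.4391 -0.2794  0.04  ]
scene blue [214 177  33  32 175] [231.  191.9] [ 0.479  -0.1629  0.0185] [0.016 0.02 ]
  rect mm 478.5575256347656 -169.44937133789062 (146.2534637451172, 23.11939811706543) 70.8708
[... 373 characters left out ...]
40625 (16.374345779418945, 67.58622741699219) 7.544828414916992 230 0.1724877987757447
scene blue [ 92 252  48  15 144] [115.8 259.1] [ 0.8122 -0.2555  0.0132] [0.01  0.016]
  rect mm 811.0548706054688 -256.3825988769531 (7.670634746551514, 127.50074768066406) 17.0434627532959 133 0.0133688321833675
scene brass [160 153   6   6  18] [163.1 156.1] [ 0.4808 -0.4269  0.0343] [ 0.4865 -0.4208  0.04  ]
scene brass [168 152   3   3   6] [169.  152.8] [ 0.4589 -0.4244  0.0332] [ 0.4645 -0.4175  0.04  ]
scene brass [134 162  20  15  79] [143.2 168.8] [ 0.5564 -0.431   0.0338] [ 0.5625 -0.4253  0.04  ]
scene brass [254 206   2   2   3] [254.3 206.7] [ 0.5138 -0.0627  0.0485] [ 0.5071 -0.0681  0.04  ]
```

View pics/crop1.png

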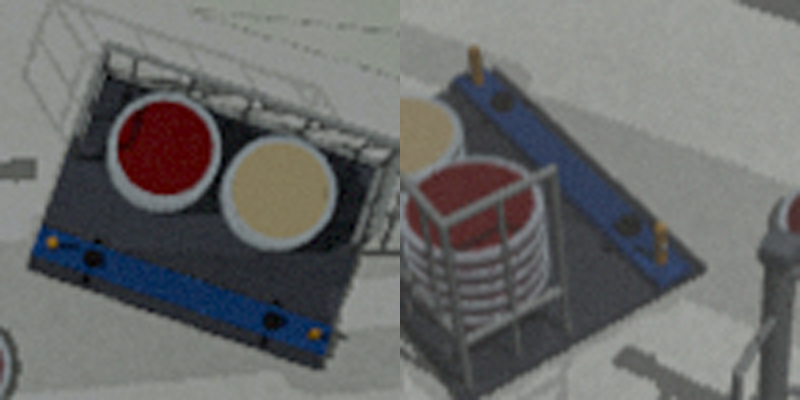

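Both uprights' wings face +x, the same way as the dishes. The pins are near (0.513,-0.061) and (0.439,-0.279), 230 mm apart, and the rack yaw is about -18.7°. The crop shows both brass pins clearly, so I'll move above the grip.

The rows are not in the units I measure in: shifts go in shares of 0.75 m and turns go in shares of pi rad. I convert before sending: 595 mm is 0.7933, -593 mm is -0.7907, -1.316 rad is -0.4189.

Call:
drive_tool:
  steps:
    - {"delta_pos": [0.7933, -0.7907, 0], "twist": -0.4189, "claw": 60}
    - {"delta_pos": [0.7933, -0.7907, 0], "twist": -0.4189, "claw": 60}
    - {"delta_pos": [0.7933, -0.7907, 0], "twist": -0.4189, "claw": 60}
    - {"delta_pos": [0.7933, -0.7907, 0], "twist": -0.4189, "claw": 60}
    - {"delta_pos": [0.7933, -0.7907, 0], "twist": -0.4189, "claw": 60}
    - {"delta_pos": [0.7933, -0.7907, 0], "twist": -0.4189, "claw": 60}
    - {"delta_pos": [0.7933, -0.7907, 0], "twist": -0.4189, "claw": 60}
    - {"delta_pos": [0.7933, -0.7907, 0], "twist": -0.4189, "claw": 60}
    - {"delta_pos": [0.7933, -0.7907, 0], "twist": -0.4189, "claw": 60}
    - {"delta_pos": [0.7933, -0.7907, 0], "twist": -0.4189, "claw": 60}
  newtons: 60

```text
t: 0.93
eef_pos: [0.3926, -0.2041, 0.4044]
tool_rot: [-0.0, 0.691, 0.722, 0.0]
contact_force: [1.2, -0.2, 0.6]
gripper_width: 0.7
grip_force: 0.0
```

Converted, 375 mm is 0.5, 192 mm is 0.256, -0.06 rad is -0.0191.

Call:
drive_tool:
  steps:
    - {"delta_pos": [0.5, 0.256, 0], "twist": -0.0191, "claw": 60}
    - {"delta_pos": [0.5, 0.256, 0], "twist": -0.0191, "claw": 60}
    - {"delta_pos": [0.5, 0.256, 0], "twist": -0.0191, "claw": 60}
    - {"delta_pos": [0.5, 0.256, 0], "twist": -0.0191, "claw": 60}
    - {"delta_pos": [0.5, 0.256, 0], "twist": -0.0191, "claw": 60}
    - {"delta_pos": [0.5, 0.256, 0], "twist": -0.0191, "claw": 60}
    - {"delta_pos": [0.5, 0.256, 0], "twist": -0.0191, "claw": 60}
    - {"delta_pos": [0.5, 0.256, 0], "twist": -0.0191, "claw": 60}
    - {"delta_pos": [0.5, 0.256, 0], "twist": -0.0191, "claw": 60}
    - {"delta_pos": [0.5, 0.256, 0], "twist": -0.0191, "claw": 60}

```text
t: 1.77
eef_pos: [0.5684, 0.1738, 0.4041]
tool_rot: [-0.0, 0.671, 0.741, -0.0]
contact_force: [1.2, 0.3, 0.5]
gripper_width: 0.703
grip_force: 0.0
```

Converted, 5 mm is 0.0067, 3 mm is 0.004.

Call:
drive_tool:
  steps:
    - {"delta_pos": [0.0067, 0.004, 0], "twist": 0, "claw": 60}
    - {"delta_pos": [0.0067, 0.004, 0], "twist": 0, "claw": 60}

```text
t: 1.93
eef_pos: [0.571, 0.1792, 0.4038]
tool_rot: [-0.0, 0.67, 0.742, -0.001]
contact_force: [-0.4, -0.0, 0.5]
gripper_width: 0.704
grip_force: 0.0
```

```bash
cat >> h.py <<'E'
def togo(x,y,z,yaw):
    "tool-axis shift (mm) and twist to TCP x,y,z with tool y at world angle yaw (deg)"
    o=r.get_obs(); q=o['tool_rot']; R=__import__('scipy.spatial.transform',fromlist=['Rotation']).Rotation.from_quat([q[1],q[2],q[3],q[0]]).as_matrix()
    a=np.degrees(np.arctan2(R[1,1],R[0,1])); p=o['eef_pos']
    d=(R.T@(np.array([x,y,z])-p))*1000
    print('eef',p.round(4),'toolz',R[:,2].round(4),'yaw %.2f'%a,'delta',d.round(1),'twist %.4f'%-np.radians((yaw-a+180)%360-180),'F',o['contact_force'].round(2),'M',o['torque'].round(2),'w %.3f t %.2f'%(o['gripper_width'],o['t']))
E
python3 - <<'E'
from h import *
togo(.5683,.1793,.313,6)
c=cap('wrist'); P=cloud(c); im=c['image']; hsv=cv2.cvtColor(im,cv2.COLOR_RGB2HSV)
print(c['T'].round(3).tolist())
m=cv2.inRange(hsv,(105,110,40),(125,255,255)); m=((m>0)&(abs(P[...,2]-.173)<.006))
g=P[m]; print(len(g),g[:,2].mean(),cv2.minAreaRect((g[:,:2]*1000).astype(np.float32)))
m2=(abs(P[...,2]-.168)<.008)&(P[...,0]>.4)&(abs(P[...,1]-.18)<.16); g=P[m2]; v,u=np.nonzero(m2); print(len(g), g.min(0),g.max(0))
d,_,_,_,=0,0,0,0
cv2.imwrite('pics/w1.png',im[...,::-1])
E
```

```text
eef [0.571  0.1792 0.4038] toolz [-1.3e-03 -2.0e-04 -1.0e+00] yaw 5.84 delta [ 0.4 -2.5 90.8] twist -0.0028 F [-0.37 -0.02  0.54] M [-0.04 -0.03 -0.02] w 0.704 t 1.93
[[0.995, 0.097, 0.03, 0.563], [0.102, -0.944, -0.314, 0.259], [-0.002, 0.316, -0.949, 0.374], [0.0, 0.0, 0.0, 1.0]]
1837 0.17342223191599979 ((568.4786376953125, 179.42076110839844), (16.719791412353516, 68.9487533569336), 6.395229339599609)
3540 [0.54416233 0.05595346 0.16002066] [0.59304258 0.30371647 0.17577967]
```

View pics/w1.png

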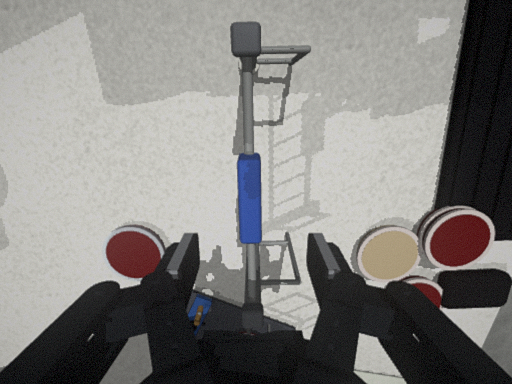

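The wrist view shows the grip at (249,198), between the fingers. Its centre is at (0.5685,0.1794), yaw is 6.4°, and the wings point to image right, which is +x. I'll descend and pinch.

Converted, 91 mm is 0.1213, -2.5 mm is -0.0033, -0.01 rad is -0.0032.

Call:
drive_tool:
  steps:
    - {"delta_pos": [0, -0.0033, 0.04], "twist": -0.0032, "claw": 60}
    - {"delta_pos": [0, -0.0033, 0.08], "twist": -0.0032, "claw": 60}
    - {"delta_pos": [0, -0.0033, 0.1133], "twist": -0.0032, "claw": 60}
    - {"delta_pos": [0, -0.0033, 0.1213], "twist": -0.0032, "claw": 60}
    - {"delta_pos": [0, -0.0033, 0.1213], "twist": -0.0032, "claw": 40}
    - {"delta_pos": [0, -0.0033, 0.1213], "twist": -0.0032, "claw": 25}
    - {"delta_pos": [0, -0.0033, 0.1213], "twist": -0.0032, "claw": 10}
    - {"delta_pos": [0, -0.0033, 0.1213], "twist": -0.0032, "claw": 10}
    - {"delta_pos": [0, -0.0033, 0.1213], "twist": -0.0032, "claw": 10}
    - {"delta_pos": [0, -0.0033, 0.1213], "twist": -0.0032, "claw": 10}
  newtons: 60

```text
t: 2.82
eef_pos: [0.5692, 0.1765, 0.3164]
tool_rot: [0.002, 0.668, 0.744, 0.001]
contact_force: [-1.3, -1.8, 6.6]
gripper_width: 0.201
grip_force: 60.0
```

```bash
python3 -c "
from h import *
togo(.5685,.1794,.313,6.4)"
```

```text
eef [0.5692 0.1765 0.3164] toolz [ 0.0041  0.     -1.    ] yaw 6.16 delta [ 2.9 -0.4  3.4] twist -0.0042 F [-1.28 -1.82  6.58] M [-0.24  0.21 -0.21] w 0.201 t 2.82
```

Converted, -170 mm is -0.2267, -165 mm is -0.22.

Call:
drive_tool:
  steps:
    - {"delta_pos": [0, 0, -0.0067], "twist": 0, "claw": 10}
    - {"delta_pos": [0, 0, -0.02], "twist": 0, "claw": 10}
    - {"delta_pos": [0, 0, -0.04], "twist": 0, "claw": 10}
    - {"delta_pos": [0, 0, -0.08], "twist": 0, "claw": 10}
    - {"delta_pos": [0, 0, -0.12], "twist": 0, "claw": 10}
    - {"delta_pos": [0, 0, -0.16], "twist": 0, "claw": 10}
    - {"delta_pos": [0, 0, -0.2], "twist": 0, "claw": 10}
    - {"delta_pos": [0, 0, -0.22], "twist": 0, "claw": 10}
    - {"delta_pos": [0, 0, -0.2267], "twist": 0, "claw": 10}
    - {"delta_pos": [0, 0, -0.2267], "twist": 0, "claw": 10}
  newtons: 90

```text
t: 3.65
eef_pos: [0.5682, 0.1769, 0.4854]
tool_rot: [0.001, 0.668, 0.744, 0.001]
contact_force: [1.1, -0.2, -4.9]
gripper_width: 0.198
grip_force: 88.3
```

```bash
python3 -c "
from h import *
togo(.476,-.1705,.48,-18.7)
for n in ['wrist','top','scene']:
    c=cap(n);P=cloud(c);h=cv2.cvtColor(c['image'],cv2.COLOR_RGB2HSV)
    m=(cv2.inRange(h,(105,110,40),(125,255,255))>0)&(P[...,2]>.3)&(P[...,2]<.36)&(P[...,0]>.4)
    g=P[m]; print(n,len(g), g.mean(0).round(4), np.percentile(g[:,2],[5,50,95]).round(4), cv2.minAreaRect((g[:,:2]*1000).astype(np.float32)))
    cv2.imwrite('pics/%s2.png'%n,c['image'][...,::-1])
"
```

```text
eef [0.5682 0.1769 0.4854] toolz [ 2.7e-03  6.0e-04 -1.0e+00] yaw 6.21 delta [-335.4 -129.3    4.9] twist 0.4348 F [ 1.05 -0.21 -4.94] M [-0.05 -0.03  0.03] w 0.198 t 3.65
wrist 5076 [0.5681 0.1861 0.3414] [0.3329 0.3424 0.3434] ((568.9697265625, 180.034423828125), (17.8514404296875, 70.05720520019531), 5.967690944671631)
top 34 [0.5681 0.15   0.3364] [0.3236 0.3381 0.3454] ((568.8268432617188, 150.41587829589844), (11.949103355407715, 14.076348304748535), 84.47380065917969)
scene 136 [0.5676 0.1976 0.3364] [0.3284 0.3377 0.3389] ((569.5186767578125, 180.4795684814453), (15.874825477600098, 66.05474853515625), 9.424639701843262)
```

View pics/scene2.png

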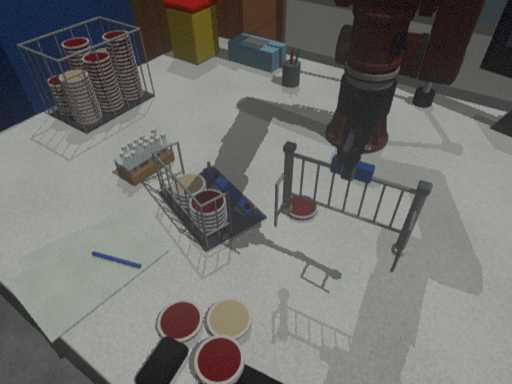

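The scene view shows the guard held level, with its panel spanning (288,150) to (422,190) in the grip. Its bottom is at TCP z − 0.316, and its centre is about +3 mm along guard y from the TCP. Next I'll carry it over to the front of the rack.

Converted, -310 mm is -0.4133, -130 mm is -0.1733, 0.05 rad is 0.0159.

Call:
drive_tool:
  steps:
    - {"delta_pos": [-0.0133, -0.04, -0.004], "twist": 0, "claw": 10}
    - {"delta_pos": [-0.04, -0.08, -0.008], "twist": 0.0159, "claw": 10}
    - {"delta_pos": [-0.0733, -0.12, -0.0133], "twist": 0.0318, "claw": 10}
    - {"delta_pos": [-0.12, -0.14, -0.0133], "twist": 0.0541, "claw": 10}
    - {"delta_pos": [-0.1733, -0.1467, -0.0133], "twist": 0.0796, "claw": 10}
    - {"delta_pos": [-0.2267, -0.1533, -0.0133], "twist": 0.0955, "claw": 10}
    - {"delta_pos": [-0.28, -0.16, -0.0133], "twist": 0.1114, "claw": 10}
    - {"delta_pos": [-0.3333, -0.164, -0.0133], "twist": 0.1273, "claw": 10}
    - {"delta_pos": [-0.38, -0.168, -0.0133], "twist": 0.1369, "claw": 10}
    - {"delta_pos": [-0.4133, -0.1707, -0.0133], "twist": 0.1385, "claw": 10}

```text
t: 4.63
eef_pos: [0.4735, -0.1481, 0.4912]
tool_rot: [-0.001, 0.814, 0.581, -0.001]
contact_force: [0.1, 0.5, -4.0]
gripper_width: 0.191
grip_force: 89.1
```

Converted, -25 mm is -0.0333, 8 mm is 0.0107.

Call:
drive_tool:
  steps:
    - {"delta_pos": [-0.0333, 0.0107, 0], "twist": 0, "claw": 10}
    - {"delta_pos": [-0.0333, 0.0107, 0], "twist": 0, "claw": 10}
    - {"delta_pos": [-0.0333, 0.0107, 0], "twist": 0, "claw": 10}

```text
t: 4.88
eef_pos: [0.4734, -0.1726, 0.4912]
tool_rot: [-0.002, 0.814, 0.581, -0.001]
contact_force: [-0.9, 0.7, -3.9]
gripper_width: 0.196
grip_force: 89.1
```

```bash
python3 -c "
from h import *
togo(.4752,-.1733,.391,-18.7)
"
```

```text
eef [ 0.4734 -0.1726  0.4912] toolz [-0.0041  0.0027 -1.    ] yaw -18.90 delta [ -0.2   2.4 100.2] twist -0.0035 F [-0.94  0.74 -3.93] M [ 0.06  0.04 -0.04] w 0.196 t 4.88
```

Converted, 108 mm is 0.144, 100 mm is 0.1333, -0.003 rad is -0.001.

Call:
drive_tool:
  steps:
    - {"delta_pos": [0, 0.0032, 0.04], "twist": -0.001, "claw": 10}
    - {"delta_pos": [0, 0.0032, 0.08], "twist": -0.001, "claw": 10}
    - {"delta_pos": [0, 0.0032, 0.1133], "twist": -0.001, "claw": 10}
    - {"delta_pos": [0, 0.0032, 0.1333], "twist": -0.001, "claw": 10}
    - {"delta_pos": [0, 0.0032, 0.144], "twist": -0.001, "claw": 10}
    - {"delta_pos": [0, 0.0032, 0.144], "twist": -0.001, "claw": 10}
    - {"delta_pos": [0, 0.0032, 0.144], "twist": -0.001, "claw": 10}

```text
t: 5.47
eef_pos: [0.4763, -0.1716, 0.3855]
tool_rot: [-0.0, 0.812, 0.584, -0.0]
contact_force: [0.5, 0.7, -2.6]
gripper_width: 0.193
grip_force: 88.9
```

```bash
python3 -c "
from h import *
togo(.4752,-.1733,.391,-18.7)
ims=[]
for n in ['scene','top','wrist']:
    c=cap(n); np.savez('%s3.npz'%n,**c)
    if n=='scene':
        for p in [(.513,-.061),(.439,-.279)]:
            u,v=proj(c,[*p,.06]); u=int(u);v=int(v); print(u,v)
            ims.append(cv2.resize(c['image'][v-30:v+30,max(0,u-25):u+35,::-1],(400,400),interpolation=cv2.INTER_CUBIC))
    P=cloud(c);h=cv2.cvtColor(c['image'],cv2.COLOR_RGB2HSV)
    m=(cv2.inRange(h,(105,110,40),(125,255,255))>0)&(abs(P[...,2]-.24)<.02)&(P[...,0]>.4)
    g=P[m]; print(n,len(g), np.percentile(g[:,2],[5,50,95]).round(4), cv2.minAreaRect((g[:,:2]*1000).astype(np.float32)))
cv2.imwrite('pics/s3.png',np.hstack(ims))
"
```

```text
eef [ 0.4763 -0.1716  0.3855] toolz [-7.e-04  7.e-04 -1.e+00] yaw -18.50 delta [-1.9 -0.5 -5.5] twist 0.0034 F [ 0.52  0.69 -2.64] M [-0.05 -0.03 -0.03] w 0.193 t 5.47
255 203
208 158
scene 108 [0.2248 0.2414 0.2437] ((477.7310485839844, -743.46484375), (1216.4425048828125, 85.34904479980469), 86.73102569580078)
top 8 [0.2251 0.2386 0.245 ] ((481.9300537109375, -137.45074462890625), (6.4123945236206055, 4.268739700317383), 85.77751159667969)
wrist 5112 [0.2344 0.2443 0.2454] ((479.43536376953125, -169.716552734375), (69.99150848388672, 18.39043426513672), 71.40364837646484)
```

View pics/s3.png

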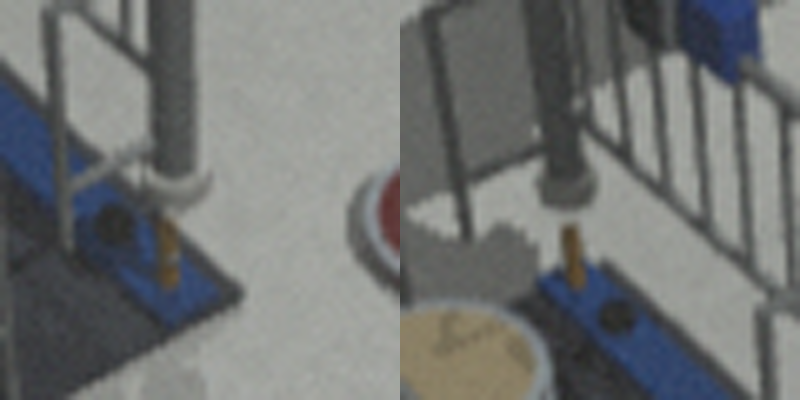

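The crops show the bush about 1–2 mm to the image right of the left pin and lined up with the right pin. I'll refine the rail yaw from the first pictures, then correct by about 2 mm and feel down.

```bash
python3 -c "
from h import *
for n in ['top','scene']:
    c=dict(np.load(n+'.npz')); P=cloud(c); h=cv2.cvtColor(c['image'],cv2.COLOR_RGB2HSV)
    m=(cv2.inRange(h,(105,90,40),(125,255,255))>0)&(abs(P[...,2]-.018)<.008)&(P[...,0]>.4)&(P[...,0]<.55)&(P[...,1]<0)
    v,u=np.nonzero(m); q=np.array([ray(c,a,b,.018)[:2] for a,b in zip(u,v)])*1000
    l=cv2.fitLine(q.astype(np.float32),cv2.DIST_HUBER,0,.01,.01).ravel(); print(n,len(q),'yaw',np.degrees(np.arctan2(l[1],l[0]))-90,'mid',q.mean(0),l[2:])
    # brass weighted centroid along pins, rays at z .03/.05
    im=c['image'].astype(float); w=np.clip(im[...,0]-im[...,2]-15,0,None)
    for p in [(.5132,-.0607),(.439,-.279)]:
        a=proj(c,[*p,.05]); u0,v0=map(int,np.round(a)); s=np.s_[v0-4:v0+5,u0-4:u0+5]
        W=w[s]; vv,uu=np.mgrid[v0-4:v0+5,u0-4:u0+5]; 
        ce=(W*uu).sum()/W.sum(),(W*vv).sum()/W.sum(); print(np.round(ce,2),np.round(a,2),ray(c,*ce,.045).round(4), W.sum()); print(W.astype(int)) if n=='top' else 0
"
```

```text
top 595 yaw -18.884819 mid [ 476.62790917 -171.64420081] [ 476.4426  -171.09387]
[258.31 198.22] [258.1  197.96] [ 0.5129 -0.0613  0.045 ] 360.0
[[ 0  0  0  0  0  0  0  0  0]
 [ 0  0  0  0  0  0  0  0  0]
 [ 0  0  0  0  0  0  0  0  0]
 [ 0  0  0  0 36  9  0  0  0]
 [ 0  0  0 19 96 74  0  0  0]
 [ 0  0  0  0 78 48  0  0  0]
 [ 0  0  0  0  0  0  0  0  0]
 [ 0  0  0  0  0  0  0  0  0]
 [ 0  0  0  0  0  0  0  0  0]]
[327.   222.31] [327.29 222.36] [ 0.4394 -0.2787  0.045 ] 364.0
[[ 0  0  0  0  0  0  0  0  0]
 [ 0  0  0  0  0  0  0  0  0]
 [ 0  0  0  0  0  0  0  0  0]
 [ 0  0  0  0 16  8  0  0  0]
 [ 0  0  0 57 81 64  0  0  0]
 [ 0  0  0 43 66 29  0  0  0]
 [ 0  0  0  0  0  0  0  0  0]
 [ 0  0  0  0  0  0  0  0  0]
 [ 0  0  0  0  0  0  0  0  0]]
scene 510 yaw -2.8419647 mid [ 474.04580488 -333.73941181] [ 468.2227  -446.51923]
[254.77 207.26] [255.26 206.5 ] [ 0.5122 -0.0631  0.045 ] 333.0
[208.33 163.54] [208.66 161.7 ] [ 0.4417 -0.2787  0.045 ] 230.0
```

Converted, 23.5 mm is 0.0313, -1.9 mm is -0.0025, 0.003 rad is 0.001.

Call:
drive_tool:
  steps:
    - {"delta_pos": [-0.0025, -0.0005, 0.0067], "twist": 0.001, "claw": 10}
    - {"delta_pos": [-0.0025, -0.0005, 0.0133], "twist": 0.001, "claw": 10}
    - {"delta_pos": [-0.0025, -0.0005, 0.0187], "twist": 0.001, "claw": 10}
    - {"delta_pos": [-0.0025, -0.0005, 0.0227], "twist": 0.001, "claw": 10}
    - {"delta_pos": [-0.0025, -0.0005, 0.0267], "twist": 0.001, "claw": 10}
    - {"delta_pos": [-0.0025, -0.0005, 0.0293], "twist": 0.001, "claw": 10}
    - {"delta_pos": [-0.0025, -0.0005, 0.0313], "twist": 0.001, "claw": 10}
    - {"delta_pos": [-0.0025, -0.0005, 0.0313], "twist": 0.001, "claw": 10}

```text
t: 6.28
eef_pos: [0.4753, -0.174, 0.3617]
tool_rot: [-0.0, 0.813, 0.582, 0.0]
contact_force: [0.8, 0.3, -3.1]
gripper_width: 0.193
grip_force: 89.1
```

```bash
python3 -c "
from h import *
togo(.4753,-.1733,.352,-18.7)
c=cap('scene'); np.savez('s4.npz',**c); ims=[]
for p in [(.513,-.061),(.439,-.279)]:
    u,v=proj(c,[*p,.05]); u=int(u);v=int(v)
    ims.append(cv2.resize(c['image'][v-20:v+20,u-20:u+20,::-1],(400,400),interpolation=cv2.INTER_CUBIC))
cv2.imwrite('pics/s4.png',np.hstack(ims))
"
```

```text
eef [ 0.4753 -0.174   0.3617] toolz [ 3.e-04  3.e-04 -1.e+00] yaw -18.76 delta [ 0.6 -0.2  9.7] twist -0.0010 F [ 0.85  0.3  -3.09] M [-0.05 -0.23 -0.02] w 0.193 t 6.28
```

View pics/s4.png

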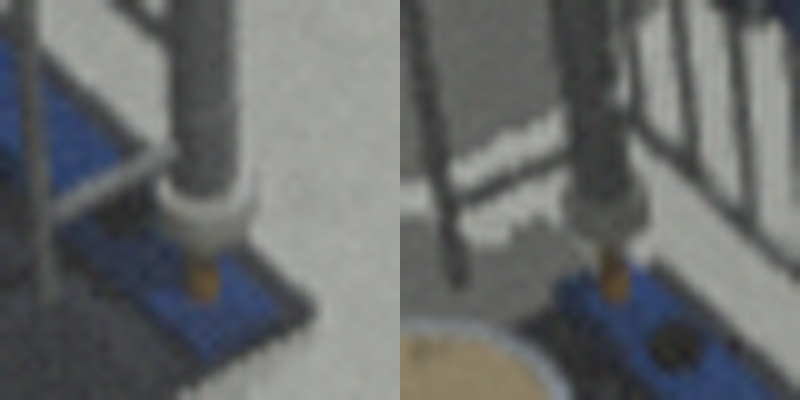

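Both pins now run up into the bushes, at (205,270) and (615,270) in the crops. The bottom reads about 46 mm, below the 50 mm tips, with almost no load, so both pins are entering. I'll go on down to the balls.

Converted, 6 mm is 0.008, 4 mm is 0.0053.

Call:
drive_tool:
  steps:
    - {"delta_pos": [0, 0, 0.0027], "twist": 0, "claw": 10}
    - {"delta_pos": [0, 0, 0.0053], "twist": 0, "claw": 10}
    - {"delta_pos": [0, 0, 0.008], "twist": 0, "claw": 10}
    - {"delta_pos": [0, 0, 0.008], "twist": 0, "claw": 10}

```text
t: 6.67
eef_pos: [0.4752, -0.1739, 0.3558]
tool_rot: [-0.0, 0.813, 0.582, 0.0]
contact_force: [1.0, 0.1, -3.9]
gripper_width: 0.195
grip_force: 89.0
```

```bash
python3 -c "
from h import *
togo(.4753,-.1733,.352,-18.7)
"
```

```text
eef [ 0.4752 -0.1739  0.3558] toolz [ 2.e-04  2.e-04 -1.e+00] yaw -18.75 delta [ 0.6 -0.1  3.8] twist -0.0009 F [ 0.98  0.15 -3.93] M [-0.08 -0.29 -0.07] w 0.195 t 6.67
```

Call:
drive_tool:
  steps:
    - {"delta_pos": [0, 0, 0.0027], "twist": 0, "claw": 10}
    - {"delta_pos": [0, 0, 0.0053], "twist": 0, "claw": 10}
    - {"delta_pos": [0, 0, 0.0067], "twist": 0, "claw": 10}
    - {"delta_pos": [0, 0, 0.0067], "twist": 0, "claw": 10}

```text
t: 7.0
eef_pos: [0.4753, -0.1741, 0.3513]
tool_rot: [0.0, 0.813, 0.583, 0.0]
contact_force: [1.3, 0.0, -4.2]
gripper_width: 0.196
grip_force: 89.5
```

```bash
python3 -c "
from h import *
togo(.4753,-.1733,.334,-18.7)
"
```

```text
eef [ 0.4753 -0.1741  0.3513] toolz [ 4.e-04 -1.e-04 -1.e+00] yaw -18.74 delta [ 0.7 -0.3 17.3] twist -0.0007 F [ 1.33  0.03 -4.2 ] M [ 0.01 -0.17 -0.12] w 0.196 t 7.00
```

Call:
drive_tool:
  steps:
    - {"delta_pos": [0, 0, 0.0013], "twist": 0, "claw": 10}
    - {"delta_pos": [0, 0, 0.0027], "twist": 0, "claw": 10}
    - {"delta_pos": [0, 0, 0.004], "twist": 0, "claw": 10}
    - {"delta_pos": [0, 0, 0.004], "twist": 0, "claw": 10}

```text
t: 7.33
eef_pos: [0.4756, -0.1742, 0.349]
tool_rot: [0.001, 0.813, 0.583, 0.0]
contact_force: [-0.0, -0.1, 2.4]
gripper_width: 0.194
grip_force: 89.9
```

```bash
python3 -c "
from h import *
togo(.4753,-.1733,.334,-18.7)
"
```

```text
eef [ 0.4756 -0.1742  0.349 ] toolz [ 1.8e-03 -7.0e-04 -1.0e+00] yaw -18.74 delta [ 0.7 -0.6 15. ] twist -0.0007 F [-0.04 -0.09  2.43] M [ 0.01 -0.18 -0.08] w 0.194 t 7.33
```

The guard is on the balls, so I'll press gently past them.

Converted, 3 mm is 0.004, 2 mm is 0.0027.

Call:
drive_tool:
  steps:
    - {"delta_pos": [0, 0, 0.0013], "twist": 0, "claw": 10}
    - {"delta_pos": [0, 0, 0.0027], "twist": 0, "claw": 10}
    - {"delta_pos": [0, 0, 0.004], "twist": 0, "claw": 10}
    - {"delta_pos": [0, 0, 0.004], "twist": 0, "claw": 10}

```text
t: 7.67
eef_pos: [0.4755, -0.1741, 0.3453]
tool_rot: [0.001, 0.813, 0.583, 0.0]
contact_force: [1.0, -1.3, 2.0]
gripper_width: 0.196
grip_force: 89.9
```

Converted, 2 mm is 0.0027, 1 mm is 0.0013.

Call:
drive_tool:
  steps:
    - {"delta_pos": [0, 0, 0.0013], "twist": 0, "claw": 10}
    - {"delta_pos": [0, 0, 0.0027], "twist": 0, "claw": 10}
    - {"delta_pos": [0, 0, 0.0027], "twist": 0, "claw": 10}

```text
t: 7.92
eef_pos: [0.4754, -0.1741, 0.343]
tool_rot: [0.0, 0.813, 0.583, 0.0]
contact_force: [2.2, -0.5, 0.5]
gripper_width: 0.195
grip_force: 89.8
```

Converted, 6 mm is 0.008, 4.5 mm is 0.006.

Call:
drive_tool:
  steps:
    - {"delta_pos": [0, 0, 0.002], "twist": 0, "claw": 10}
    - {"delta_pos": [0, 0, 0.004], "twist": 0, "claw": 10}
    - {"delta_pos": [0, 0, 0.006], "twist": 0, "claw": 10}
    - {"delta_pos": [0, 0, 0.008], "twist": 0, "claw": 10}
    - {"delta_pos": [0, 0, 0.008], "twist": 0, "claw": 10}

```text
t: 8.33
eef_pos: [0.4748, -0.1737, 0.3355]
tool_rot: [-0.001, 0.813, 0.582, -0.0]
contact_force: [3.1, -1.0, -4.2]
gripper_width: 0.191
grip_force: 89.0
```

Converted, 2 mm is 0.0027, 1 mm is 0.0013.

Call:
drive_tool:
  steps:
    - {"delta_pos": [0, 0, 0.0013], "twist": 0, "claw": 10}
    - {"delta_pos": [0, 0, 0.0027], "twist": 0, "claw": 10}
    - {"delta_pos": [0, 0, 0.0027], "twist": 0, "claw": 10}

```text
t: 8.58
eef_pos: [0.475, -0.1737, 0.3345]
tool_rot: [-0.001, 0.813, 0.582, -0.0]
contact_force: [2.9, 0.9, -3.5]
gripper_width: 0.192
grip_force: 89.2
```

```bash
python3 -c "
from h import *
togo(.4753,-.1733,.334,-18.7)
c=cap('wrist');P=cloud(c);h=cv2.cvtColor(c['image'],cv2.COLOR_RGB2HSV)
m=(cv2.inRange(h,(105,110,40),(125,255,255))>0)&(abs(P[...,2]-.19)<.03)&(P[...,0]>.4)
print(np.percentile(P[m][:,2],[5,50,95]))"
```

```text
eef [ 0.475  -0.1737  0.3345] toolz [-8.0e-04  1.1e-03 -1.0e+00] yaw -18.75 delta [0.5 0.1 0.5] twist -0.0009 F [ 2.93  0.93 -3.53] M [-0.17 -0.81 -0.27] w 0.192 t 8.58
[0.18097906 0.19149967 0.19255848]
```

Converted, 3 mm is 0.004, 2 mm is 0.0027.

Call:
drive_tool:
  steps:
    - {"delta_pos": [0, 0, 0.0013], "twist": 0, "claw": 10}
    - {"delta_pos": [0, 0, 0.0027], "twist": 0, "claw": 10}
    - {"delta_pos": [0, 0, 0.004], "twist": 0, "claw": 10}
    - {"delta_pos": [0, 0, 0.004], "twist": 0, "claw": 10}

```text
t: 8.97
eef_pos: [0.4756, -0.1739, 0.3345]
tool_rot: [-0.0, 0.813, 0.583, 0.0]
contact_force: [-0.6, 2.6, 9.8]
gripper_width: 0.197
grip_force: 91.0
```

It has bottomed: z is unchanged while the force rose from -3.5 to +9.8 N. I'll relax the push, release and retreat.

Converted, -2 mm is -0.0027, -1 mm is -0.0013.

Call:
drive_tool:
  steps:
    - {"delta_pos": [0, 0, -0.0013], "twist": 0, "claw": 10}
    - {"delta_pos": [0, 0, -0.0027], "twist": 0, "claw": 10}
    - {"delta_pos": [0, 0, -0.0027], "twist": 0, "claw": 25}
    - {"delta_pos": [0, 0, -0.0027], "twist": 0, "claw": 40}
    - {"delta_pos": [0, 0, -0.0027], "twist": 0, "claw": 55}
    - {"delta_pos": [0, 0, -0.0027], "twist": 0, "claw": 60}
    - {"delta_pos": [0, 0, -0.0027], "twist": 0, "claw": 60}
  newtons: 20

```text
t: 9.55
eef_pos: [0.475, -0.174, 0.3338]
tool_rot: [-0.0, 0.813, 0.583, -0.0]
contact_force: [0.7, -0.3, 0.4]
gripper_width: 0.701
grip_force: 0.0
```

Converted, -120 mm is -0.16, -90 mm is -0.12.

Call:
drive_tool:
  steps:
    - {"delta_pos": [0, 0, -0.0133], "twist": 0, "claw": 60}
    - {"delta_pos": [0, 0, -0.04], "twist": 0, "claw": 60}
    - {"delta_pos": [0, 0, -0.08], "twist": 0, "claw": 60}
    - {"delta_pos": [0, 0, -0.12], "twist": 0, "claw": 60}
    - {"delta_pos": [0, 0, -0.16], "twist": 0, "claw": 60}
    - {"delta_pos": [0, 0, -0.16], "twist": 0, "claw": 60}

```text
t: 10.05
eef_pos: [0.4767, -0.1748, 0.4629]
tool_rot: [0.006, 0.813, 0.583, 0.003]
contact_force: [0.8, -1.2, 0.2]
gripper_width: 0.699
grip_force: 0.0
```

```bash
python3 -c "
from h import *
togo(.4753,-.1733,.45,-18.7)
for n in ['wrist','scene']:
    c=cap(n);P=cloud(c);h=cv2.cvtColor(c['image'],cv2.COLOR_RGB2HSV)
    m=(cv2.inRange(h,(105,110,40),(125,255,255))>0)&(abs(P[...,2]-.19)<.01)&(P[...,0]>.4)&(P[...,0]<.55)&(abs(P[...,1]+.17)<.06)
    g=P[m];print(n,np.percentile(g[:,2],[5,50,95]).round(4),cv2.minAreaRect((g[:,:2]*1000).astype(np.float32)))
    e=(P[...,2]>.175)&(P[...,2]<.21)
    for p in [(.513,-.061),(.439,-.279)]:
        k=e&(np.hypot(P[...,0]-p[0],P[...,1]-p[1])<.012); print(' cap z',k.sum(),np.median(P[k][:,2]) if k.any() else None)
cv2.imwrite('pics/s5.png',cv2.resize(c['image'][100:280,130:370,::-1],(800,600),interpolation=cv2.INTER_CUBIC))
"
```

```text
eef [ 0.4767 -0.1748  0.4629] toolz [ 0.0124 -0.0068 -0.9999] yaw -18.73 delta [ 1.  -2.  12.9] twist -0.0004 F [ 0.82 -1.16  0.24] M [ 0.01 -0.1   0.08] w 0.699 t 10.05
wrist [0.1895 0.1914 0.1926] ((476.1446228027344, -170.7500762939453), (69.71854400634766, 17.37504768371582), 71.3089828491211)
 cap z 658 0.18825390824493965
 cap z 369 0.18828599606225915
scene [0.1848 0.1907 0.1928] ((478.4267578125, -168.51441955566406), (67.06224822998047, 14.911004066467285), 72.8613510131836)
 cap z 80 0.18655579798880356
 cap z 54 0.18642295647416507
```

View pics/s5.png

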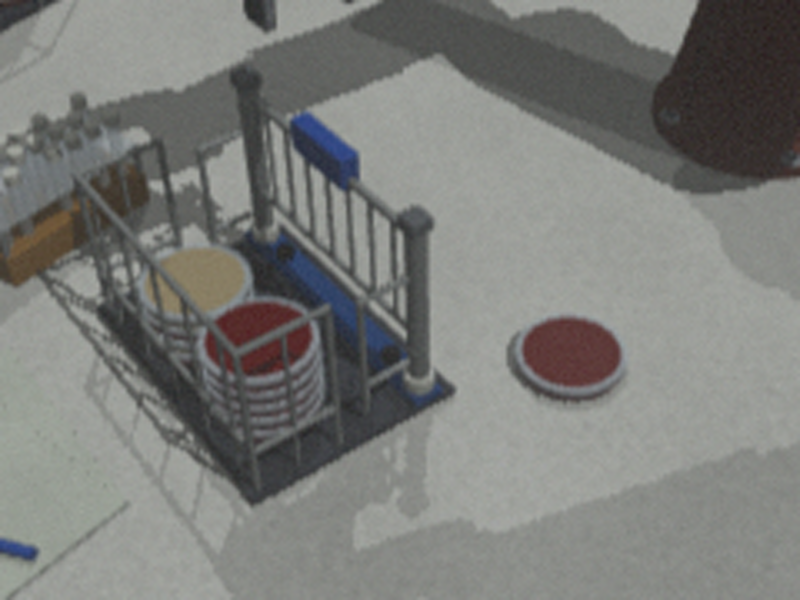

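The guard is home. Its bushes sit on the rail at (265,235) and (420,383), both upright caps are at equal height, the grip top is at 191 mm (173 + 18), and the wings point to the dishes. The dishes and tubes look undisturbed, so I'm handing in.

```bash
python3 -c "
from rig import r
print(r.hand_in())"
```

```text
the job is handed in; nothing more can be done
None
```

The guard is hung fully home on both pins, past the balls, with its wings towards the dishes; it was pressed home at a measured 10 N or so, released and handed in at about 10 s, with the dishes and tubes looking undisturbed in the last picture.

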